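# Fit the sanding drum to the cobbler's bench spindle

## Robot

A 6-joint arm with a two-finger parallel gripper is mounted at the origin on the work surface. World frame = base frame: x ahead of the robot, y to its left, z up, the work surface at z = 0. Lengths are in mm, angles in degrees, forces in N, time in s.
With the tool pointing down it reaches from about 375 to 900 mm from the base axis. Payload 3.1 kg.
Tool frame: the origin (TCP) lies between the finger pads; the fingertips stand 11 mm ahead of it and the grasp point (between the pads) lies 8 mm behind it; z points along the fingers, y is the line along which they close (so a half turn about z gives the same grasp; the last joint's range is limited). The gripper opens to 87 mm and grips with 3 to 60 N. Pads are 19 mm wide; open, the fingers measure 117 mm over their backs; the gripper's body (75 mm by 190 mm) begins 51 mm behind the grasp point.
Start: joints at [56.923, 30.224, 82.088, -0, 67.689, -10.227], TCP at [242.654, 575.948, 233.548] pointing down, gripper open.
Joint ranges: [-176.69, 176.69], [-43.24, 126.21], [12.49, 139.97], [-82, 262], [0, 151.66], [-163.58, 163.58]. Speed limits (degrees/s): [159.86, 159.86, 180, 180, 180, 180].

## Interface

Orientations are given as [roll, pitch, yaw] about the fixed x, y, z axes, in that order (R = Rz(yaw) Ry(pitch) Rx(roll)).
In Python, from workcell import env gives the robot as it stands. Calls block until the motion is done:
- env.movep(position, orientation): joint-space move of the TCP to a pose.
- env.move_l(position, rot=None, max_speed=150): straight line of the TCP; rot=None keeps the orientation; max_speed is the mean speed in mm/s.
- env.move_j(angles): joint-space move.
- env.set_gripper(opening): finger opening in mm; the grip force is fixed at half the most; returns when the fingers have stopped.
- env.hold(seconds).
- env.solve_ik(position, orientation): joint angles nearest the present ones, or None.
- env.get_state(): the state.
- env.get_image(name): name is "scene" or "top" or "wrist"; returns the picture (384x512x3 uint8, red, green, blue); there is no depth.
- env.camera_model(name): a dict with "intrinsics" (3x3 intrinsics, pixels), "world_from_camera" (4x4, takes a point from camera to world coordinates). Camera axes: x right, y down, z forward; pixel columns grow to the right and rows downward; lengths in mm; the calibration is good to about 2 mm. The wrist camera is an equidistant fisheye: a pixel r from the principal point sees the ray r / f radians off the axis. A picture is of the moment at which its call begins: read the wrist's pose just before it. camera_model takes no time and is no camera call; for the wrist camera it gives the pose at the moment of the call.
A pose or a line that the arm cannot do raises env.Unreachable and nothing moves.
- env.finish_job(): hands the job in; it is judged then, once.
Trained networks look in the newest picture that a camera, given by its name, has taken for a name from the list of things; names that differ only in an ending like _2 or _b are one class to them, and where a whole thing is asked for, a point or a joint stands for the part that bears it (a point fixed in the world has none). Each returns a list of dicts, best first, with "confidence" (0 to 1); they miss things now and then, are a little off and sometimes report something else, mostly with a low value. They report only what shows in the picture. A call takes as long as a camera call. They do not tell look-alikes from the thing itself.
- env.outline_of(camera, name): "pixels" (384x512 bool, what is visible of it) and "pixel" ([column, row] in pixels, amid what is visible of it).
The state is a dict: "time_s": time; "joints": joint angles; "qd": joint speeds; "tau": joint torques, N m; "tool_pos": TCP position; "orientation": TCP orientation; "force": force on the tool from outside, world axes, zero at the start; "wrist_torque": the same for the moment, N m; "opening": finger opening in mm; "finger_force": force on a finger pad.
Only numpy, scipy, OpenCV 4.12 (cv2) and the standard library are available. Lean on these libraries where they do the work, as an engineer would, in place of code of your own. Each camera call takes 0.05 s, during which the arm holds its last target. There are 200 camera calls.

## Task

Set up the sanding spindle: slide the wide flat dust ring over the spindle nose down onto its shoulder, then the narrower, taller collar onto it, both fully home. Then put the shank of the sanding drum from the rack into the bore, turn it until its key drops into the keyway, and push it home against the spring until its flange seats on the collar. Finish while still holding it pressed home, ready to be locked from below, and leave the hammer, tin and wooden last where they lie.

Things in the scene. Friction and masses are not known exactly. Their poses are not given: they have to be found in the camera images.
- machine: Green bench sanding machine, cast flange 190 x 190 mm. Origin: on the bench, on the spindle axis. Its x points to a suction nozzle 76 mm high at most, from 66 mm off the axis outwards; on the other side, 90 mm off the axis, a switch box 46 mm high. Nothing near is higher than the spindle's shoulder.
- seat (a point): Point on the vertical spindle axis at its shoulder, a flat steel disc 72 mm across, 90 mm above the bench. z up, x towards the keyway. A hollow steel nose, 40 mm outside, rim bevelled 2 mm, stands 28 mm up from the shoulder. The spindle is stiff to turn (0.2 N m) and starts at any angle within 1 rad of world x.
- bore (a point): Centre of the bore's mouth at the top of the nose, 28 mm above the shoulder; axes as seat (x towards the keyway). Bore 22 mm wide, 46 mm deep; one keyway 9 mm wide, along its whole depth, reaches 16.5 mm from the axis. A spring pin in it meets the shank 8 mm before home: 8 N there, 14.4 N at home, more than the drum weighs.
- dust_ring: Plain steel dust ring, 66 mm outside, 43 mm hole, 12 mm thick, 0.16 kg, lying flat on a black rubber mat (3 mm thick, 230 x 150 mm). Origin: centre of its underside, z up. The wider and flatter of the two rings.
- collar: Plain steel spacing collar, 56 mm outside, 43 mm hole, 18 mm tall, 0.13 kg, lying on the same mat about 100 mm from the dust ring. Origin: centre of its underside, z up. The narrower and taller of the two rings.
- rack: Wooden block, 100 x 100 mm, 55 mm high, fixed, with one upright hole 35 mm wide in its middle, in which the drum's shank hangs; the drum's flange rests on its top. Origin: centre of its underside.
- arbor: Sanding drum on its keyed arbor, 0.36 to 0.54 kg, upright in the rack. Origin: lower end of the shank, z up, x towards the key. Shank 20 mm across and 40 mm long, lowest 3 mm tapered. One key, 6 mm wide, to 14.5 mm from the axis, from 14 mm up to the flange, lower end bevelled. A dark groove in the steel washer on top points the same way as the key.
- flange (a point): Centre of the underside of the drum's flange (52 mm across, 6 mm thick), 40 mm above arbor's origin, same axes. Home: on the collar, 30 mm above seat (12 + 18 mm). The key meets the nose's rim with the flange 54 mm above seat and drops in when within about 0.1 rad of the keyway.
- drum_mid (a point): Middle of the brown sanding drum, on its axis, 72 mm above arbor's origin: the place to grip, 54 mm across, round, 52 mm tall (46 to 98 mm above the origin); a washer and nut stand up to 109 mm above the origin.
- hammer: Bystander: cobbler's hammer with a wooden handle, 22 cm long, lying beyond the work. Origin near the middle, on the bench.
- tin: Bystander: closed flat round tin, 87 mm across, 26 mm high. Origin: centre of its underside.
- last: Bystander: wooden shoe last, 26 cm long, 10 cm high, lying beyond the work. Origin near the middle, on the bench.
There are look-alikes about, which are no part of the job. What is shaped like the collar but pink or red is not meant.

How it is judged:
By the outcome, as a careful person would: the job done as asked, in the order asked, and still so for the second after the job is handed in, while the arm keeps its last pose, push and grip.
It also fails if it takes over 72 s, if anything falls off the work surface, if the arm or the gripper's body presses on something with over 40 N, if the wrist force passes 120 N, or if a joint passes its speed limit or range.

## Working session

There is one attempt and no reset: what is moved stays moved. The work goes in short steps, each a Python script; the robot and the scene stay as the last script left them, time stands still between calls to the robot, and variables do not carry over. Pictures are saved under pics/ and viewed, at most 10 in all, crops included, and the job is handed in when it is done.

```bash
ls; mkdir -p pics; cat > h.py <<'E'
import numpy as np, cv2
from workcell import env
def save(n,im): cv2.imwrite('pics/'+n+'.png',cv2.cvtColor(im,cv2.COLOR_RGB2BGR))
def ray(cm,px,fish=False):
    K=np.array(cm['intrinsics']);T=np.array(cm['world_from_camera'])
    u=(px[0]-K[0,2])/K[0,0];v=(px[1]-K[1,2])/K[1,1]
    if fish:
        r=np.hypot(u,v);s=np.sin(r)/r if r>1e-9 else 1;d=np.array([u*s,v*s,np.cos(r)])
    else: d=np.array([u,v,1.])
    return T[:3,3],T[:3,:3]@d
def at_z(cm,px,z,fish=False):
    o,d=ray(cm,px,fish);return o+d*(z-o[2])/d[2]
def proj(cm,P,fish=False):
    K=np.array(cm['intrinsics']);T=np.linalg.inv(np.array(cm['world_from_camera']))
    p=T[:3,:3]@np.array(P)+T[:3,3]
    if fish:
        r=np.hypot(p[0],p[1]);t=np.arctan2(r,p[2]);q=p[:2]/max(r,1e-9)*t
    else: q=p[:2]/p[2]
    return np.array([K[0,0]*q[0]+K[0,2],K[1,1]*q[1]+K[1,2]])
E
python3 - <<'E'
from h import *
print(env.get_state())
for c in ['top','scene']:
    im=env.get_image(c);save(c,im);cm=env.camera_model(c);print(c,cm)
    for n,z in [('machine',90),('seat',90),('dust_ring',9),('collar',12),('rack',55),('arbor',130),('hammer',10),('tin',26),('last',50)]:
        for d in env.outline_of(c,n)[:3]:
            print(n,round(d['confidence'],2),np.round(d['pixel']),d['pixels'].sum(),at_z(cm,d['pixel'],z).round())
a=cv2.imread('pics/top.png');b=cv2.imread('pics/scene.png')
cv2.imwrite('pics/top2.png',cv2.resize(a,(800,600)));cv2.imwrite('pics/scene2.png',cv2.resize(b,(800,600)))
E
```

```text
pics
{'time_s': 0.0, 'joints': array([ 5.69243236e+01,  3.02789927e+01,  8.21592215e+01,  3.15140798e-06,
        6.76892566e+01, -1.02280610e+01]), 'qd': array([-0.01714015,  0.04703368, -0.00878597, -0.00864612,  0.04917263,
       -0.09614419]), 'tau': array([ 8.67043600e-04, -4.40036738e+01, -1.76593137e+01,  6.33886806e-02,
        5.84114925e-02, -1.60375453e-04]), 'tool_pos': array([242.24790286, 575.34384317, 232.55559899]), 'orientation': array([-1.79874555e+02, -2.26374156e-02,  1.57152359e+02]), 'force': array([ 0.73054933, -0.723452  ,  0.42265157]), 'wrist_torque': array([ 0.0278986 , -0.04531233,  0.00638102]), 'finger_force': 0.0, 'opening': 87.2541946595885}
top {'intrinsics': array([[378.15047466,   0.        , 249.13958937],
       [  0.        , 378.15047466, 189.83120574],
       [  0.        ,   0.        ,   1.        ]]), 'world_from_camera': array([[-4.04883030e-03, -9.96216357e-01,  8.68134569e-02,
         4.70339250e+02],
       [-9.99727012e-01,  2.03477300e-03, -2.32757794e-02,
        -7.87497820e+01],
       [ 2.30110665e-02, -8.68839976e-02, -9.9595264
[... 925 characters left out ...]
5.51100070e-01, -8.34432676e-01,
         9.72591485e+02],
       [ 0.00000000e+00,  0.00000000e+00,  0.00000000e+00,
         1.00000000e+00]])}
machine 0.57 [284. 194.] 5627 [606. -32.  90.]
seat 0.68 [280. 175.] 595 [549. -26.  90.]
dust_ring 0.56 [194. 222.] 326 [ 583. -260.    9.]
collar 0.78 [118. 196.] 245 [ 463. -444.   12.]
collar 0.61 [198. 141.] 165 [ 323. -206.   12.]
collar 0.58 [178. 194.] 223 [ 494. -287.   12.]
rack 0.56 [371. 156.] 1280 [522. 238.  55.]
arbor 0.85 [379. 141.] 570 [533. 237. 130.]
hammer 0.69 [212. 271.] 1440 [ 726. -238.   10.]
tin 0.77 [120. 264.] 1069 [ 664. -447.   26.]
last 0.87 [431. 232.] 3020 [770. 293.  50.]
last 0.36 [380. 137.] 522 [462. 290.  50.]
```

View pics/top2.png

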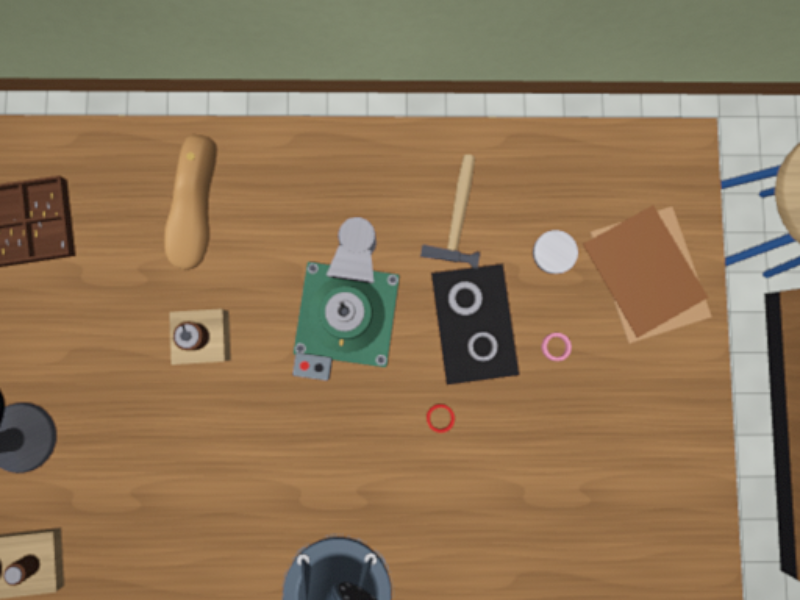

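View pics/scene2.png

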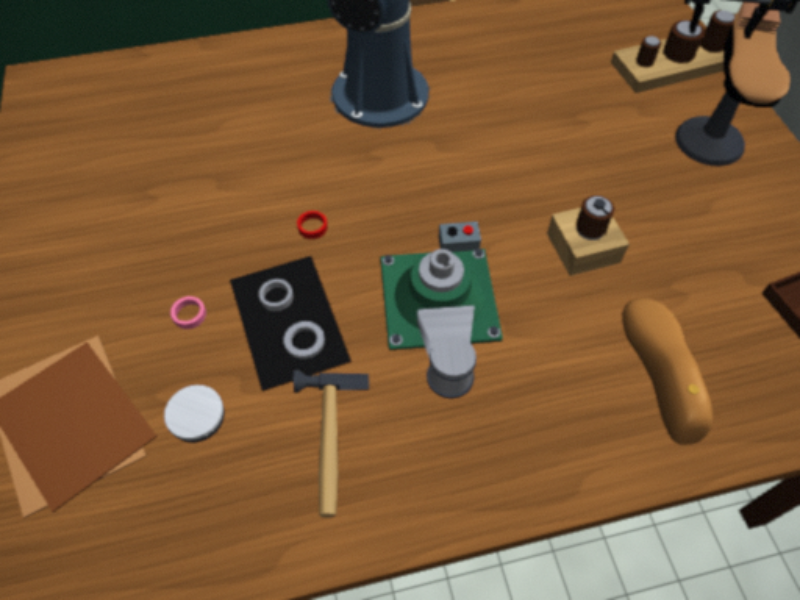

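The top view shows the dust ring at about (465,298) and the collar at (482,347), both on the mat. The nose is at (345,311) and the drum at (188,336), with the hammer head just beyond the mat. The pink and red rings at (557,347) and (440,418) are decoys. Next I'll take close looks with the wrist camera.

```bash
python3 - <<'E'
from h import *
import pickle
out={}
for n,p,names in [('drum',[480,240,290],['arbor']),('nose',[525,-12,270],['seat']),('mat',[520,-280,230],['dust_ring','collar'])]:
    env.movep(p,[180,0,25]); env.hold(0.2)
    cm=env.camera_model('wrist');st=env.get_state();im=env.get_image('wrist');save('w_'+n,im);out[n]=(cm,im)
    print(n,st['time_s'],st['tool_pos'].round(1),st['orientation'].round(2),st['force'].round(1))
    if n=='drum':print(cm)
    for k in names:
        for d in env.outline_of('wrist',k)[:3]:
            ys,xs=np.where(d['pixels']);print(k,round(d['confidence'],2),np.round(d['pixel'],1),d['pixels'].sum(),xs.min(),xs.max(),ys.min(),ys.max())
pickle.dump(out,open('o.pkl','wb'))
a=np.hstack([out[k][1] for k in out]);cv2.imwrite('pics/all.png',cv2.cvtColor(cv2.resize(np.vstack([np.hstack([out['drum'][1],out['nose'][1]]),np.hstack([out['mat'][1],out['mat'][1]*0])]),(800,600),interpolation=cv2.INTER_AREA),cv2.COLOR_RGB2BGR))
E
```

```text
drum 2.7333 [479.7 240.8 289.9] [-1.7999e+02  1.0000e-02  2.5090e+01] [-1.4  0.7  0.1]
{'intrinsics': array([[297.31863964,   0.        , 253.89831255],
       [  0.        , 297.31863964, 187.33655137],
       [  0.        ,   0.        ,   1.        ]]), 'world_from_camera': array([[ 4.23473113e-01, -8.77207181e-01, -2.26225737e-01,
         5.41212986e+02],
       [-9.05908671e-01, -4.10042776e-01, -1.05803602e-01,
         2.68013856e+02],
       [ 4.94506640e-05,  2.49744837e-01, -9.68311682e-01,
         4.40641794e+02],
       [ 0.00000000e+00,  0.00000000e+00,  0.00000000e+00,
         1.00000000e+00]])}
arbor 0.79 [234.7 150.8] 1795 215 262 125 174
nose 4.0417 [525.  -10.6 270.2] [-1.800e+02 -2.000e-02  2.513e+01] [0.6 0.7 0.6]
seat 0.73 [262.6 163.5] 3027 233 295 133 193
mat 5.3917 [ 520.5 -278.4  230.4] [ 1.7999e+02 -2.0000e-02  2.5130e+01] [ 0.4  0.7 -0.7]
collar 0.68 [244.2 213.3] 770 225 267 181 224
```

View pics/all.png

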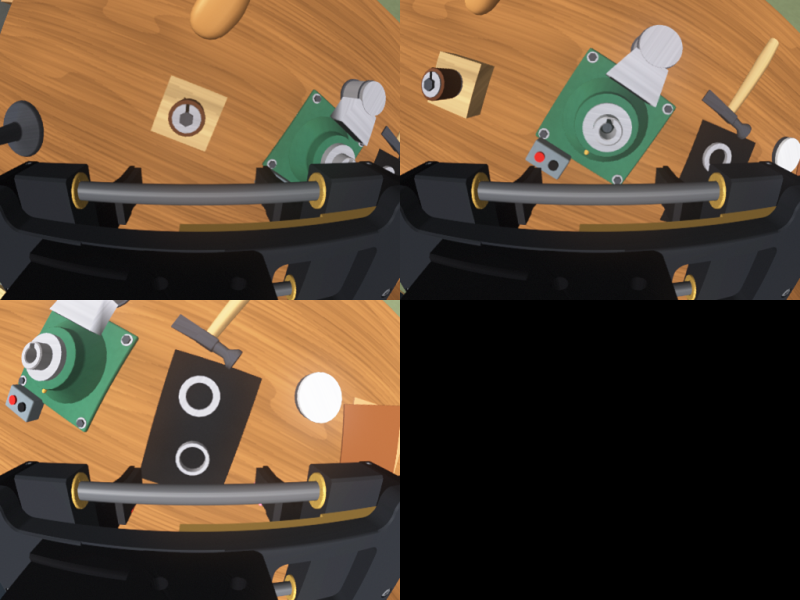

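The drum's groove and the spindle's keyway both show. I'll rectify each top plane to get a metric view.

```bash
cat >> h.py <<'E'
S=4;H=150
def rectify(cm,im,c,z,half=37.5):
    n=int(2*half*S);g=(np.arange(n)+.5)/S-half
    X,Y=np.meshgrid(g,g)   # col -> +x, row -> -y
    P=np.stack([c[0]+X,c[1]-Y,0*X+z],-1)
    T=np.linalg.inv(np.array(cm['world_from_camera']));K=np.array(cm['intrinsics'])
    p=P@T[:3,:3].T+T[:3,3];r=np.hypot(p[...,0],p[...,1]);f=np.arctan2(r,p[...,2])/np.maximum(r,1e-9)
    return cv2.remap(im,(K[0,0]*f*p[...,0]+K[0,2]).astype(np.float32),(K[1,1]*f*p[...,1]+K[1,2]).astype(np.float32),cv2.INTER_CUBIC)
def ringfit(t,r,search=10):
    # centre of the strongest circular edge of radius r (mm) in tile; returns offset mm
    g=cv2.GaussianBlur(cv2.cvtColor(t,cv2.COLOR_RGB2GRAY),(0,0),2).astype(np.float32)
    gx=cv2.Sobel(g,cv2.CV_32F,1,0);gy=cv2.Sobel(g,cv2.CV_32F,0,1)
    n=t.shape[0];best=[]
    a=np.linspace(0,2*np.pi,120,endpoint=False);ca,sa=np.cos(a),np.sin(a)
    for dx in np.arange(-search,search+.1,.5):
        for dy in np.arange(-search,search+.1,.5):
            u=((dx+r*ca+n/2/S)*S).astype(int).clip(0,n-1);v=((dy+r*sa+n/2/S)*S).astype(int).clip(0,n-1)
            q=gx[v,u]*ca+gy[v,u]*sa
            best.append((abs(np.clip(q,-60,60).sum()),dx,-dy))
    b=sorted(best)[-5:];return np.mean([x[1:] for x in b],0),b[-1][0]
E
python3 - <<'E'
from h import *
import pickle
o=pickle.load(open('o.pkl','rb'))
tiles=[]
for n,px,z,rs in [('mat',(256,125),15,(33,21.5)),('mat',(247,203),21,(28,21.5)),('nose',(263,163),118,(18,20)),('nose',(263,163),90,(36,)),('drum',(238,150),113,(27,)),('drum',(238,150),119,(18,))]:
    cm,im=o[n];c=at_z(cm,px,z,True)[:2]
    t=rectify(cm,im,c,z,50)
    t=t.copy();fits=[(r,)+ringfit(t,r) for r in rs]
    for r,d,s in fits:
        print(n,z,r,(c+d).round(1),round(float(s)))
        cv2.circle(t,(int((50+d[0])*S),int((50-d[1])*S)),int(r*S),(255,0,0),1)
    tiles.append(cv2.resize(t,(266,266),interpolation=cv2.INTER_AREA));print(c.round(1))
save('tiles',np.vstack([np.hstack(tiles[:3]),np.hstack(tiles[3:])]))
E
```

```text
mat 15 33 [ 570.8 -257.7] 7200
mat 15 21.5 [ 571.1 -257.5] 7200
[ 569.1 -260.1]
mat 21 28 [ 473.7 -290.9] 7161
mat 21 21.5 [ 473.7 -290.1] 6914
[ 475.8 -291.3]
nose 118 18 [540.7 -18. ] 3816
nose 118 20 [539.8 -16.4] 2437
[543.4 -13.9]
nose 90 36 [539.7 -18.8] 7200
[539.4 -16.7]
drum 113 27 [496.1 265.4] 7053
[495.9 266.3]
drum 119 18 [496.2 264.6] 3049
[496.8 266.3]
```

View pics/tiles.png

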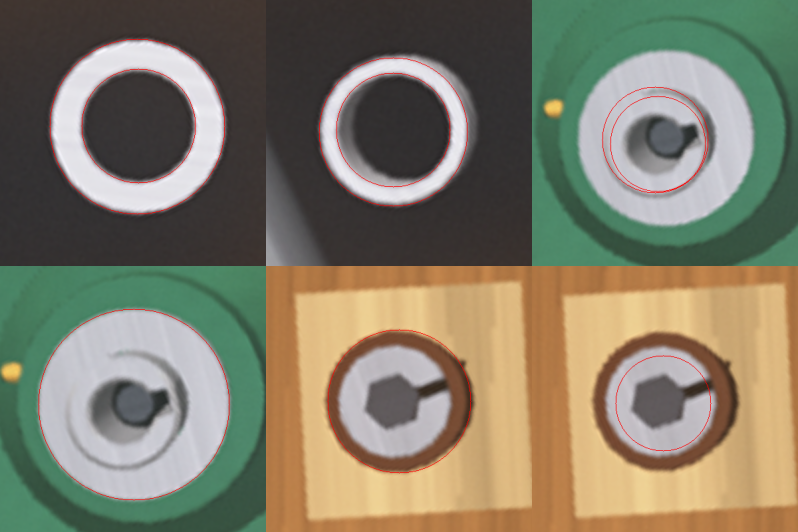

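```bash
cat >> h.py <<'E'
def st(): return env.get_state()
def goto(p,yaw,n=2,speed=None,tol=.4):
    """move TCP to p, then trim out steady error"""
    p=np.array(p,float);R=[180,0,yaw]
    if speed: env.move_l(p,R,speed)
    else: env.movep(p,R)
    c=p.copy()
    for _ in range(n):
        env.hold(.15);e=p-st()['tool_pos']
        if np.abs(e).max()<tol: break
        c=c+e;env.move_l(c,R,60)
    return c
def f0():
    env.hold(.2);return st()['force'].copy()
def descend(c,yaw,zend,fmax,step=2.,speed=40):
    """lower command c in steps till fz rises by fmax; returns command, log"""
    b=f0();log=[];c=c.copy()
    while c[2]>zend:
        c[2]=max(zend,c[2]-step);env.move_l(c,[180,0,yaw],speed)
        s=st();f=s['force']-b;log.append((round(float(s['tool_pos'][2]),1),*f.round(1)))
        if f[2]>fmax: break
    return c,log
def show(t):
    s=st();print(t,round(s['time_s'],2),s['tool_pos'].round(1),'F',s['force'].round(1),'M',s['wrist_torque'].round(2),'o',round(s['opening'],1),'ff',round(s['finger_force'],1))
E
python3 - <<'E'
from h import *
r=np.array([570.9,-257.6])
goto([*r,60],25);show('above')
c=goto([*r,16.5],25,speed=100);show('down')
env.set_gripper(50);show('grip')
c=st()['tool_pos'];g=c[2]
env.move_l([c[0],c[1],160],[180,0,25],200);env.hold(.2);show('lift')
print('grasp z',g)
E
```

```text
above 7.09 [ 571.2 -257.7   59.9] F [ 0.5 -0.3 -0.3] M [-0.02  0.12 -0.01] o 87.0 ff 0.0
down 7.83 [ 570.9 -257.6   16.3] F [-0.5  0.8 -0.4] M [-0.07  0.14 -0.02] o 87.0 ff 0.0
grip 8.37 [ 570.8 -257.4   16.6] F [0. 1. 1.] M [ 0.01  0.2  -0.  ] o 64.4 ff 30.0
lift 9.43 [ 570.  -257.   158.3] F [-0.2  0.6 -1.8] M [-0.07  0.14  0.01] o 64.3 ff 30.0
grasp z 16.572774178429704
```

```bash
python3 - <<'E'
from h import *
a=np.array([540.,-18.5])
c=goto([*a,142],25,n=3);show('over')
c,log=descend(c,25,98,8,step=3,speed=60)
for l in log:print(l)
show('end')
E
```

```text
over 11.34 [540.  -18.3 142. ] F [ 0.   1.2 -1.3] M [-0.08  0.14 -0.01] o 64.1 ff 30.0
(138.7, np.float64(0.7), np.float64(-0.6), np.float64(1.3))
(135.8, np.float64(1.4), np.float64(-0.2), np.float64(0.5))
(132.8, np.float64(-0.3), np.float64(-0.7), np.float64(2.0))
(129.8, np.float64(1.1), np.float64(-0.1), np.float64(1.4))
(126.8, np.float64(0.5), np.float64(-0.9), np.float64(0.8))
(123.8, np.float64(1.1), np.float64(-0.7), np.float64(1.9))
(120.8, np.float64(-0.4), np.float64(-1.3), np.float64(1.2))
(117.8, np.float64(0.9), np.float64(-1.6), np.float64(0.2))
(114.8, np.float64(0.8), np.float64(-1.6), np.float64(1.4))
(111.8, np.float64(-0.1), np.float64(-1.1), np.float64(1.6))
(108.8, np.float64(1.7), np.float64(-1.6), np.float64(1.2))
(105.8, np.float64(0.2), np.float64(-0.5), np.float64(0.6))
(103.5, np.float64(-0.2), np.float64(-0.0), np.float64(4.7))
(102.8, np.float64(-3.5), np.float64(0.5), np.float64(22.5))
end 15.04 [540.6 -18.4 102.8] F [-4.   1.3 19.9] M [0.23 0.82 0.14] o 64.1 ff 30.0
```

```bash
python3 - <<'E'
from h import *
env.move_l([540,-18.5,103],[180,0,25],60)
env.set_gripper(80);c=st()['tool_pos']
env.move_l([c[0],c[1],170],[180,0,25],250);show('up')
r=np.array([473.7,-290.6])
env.movep([*r,70],[180,0,25])
c=goto([*r,18],25,speed=120);show('down')
env.set_gripper(40);c=st()['tool_pos'];print(c);g=c[2]
env.move_l([c[0],c[1],170],[180,0,25],250);show('lift')
a=np.array([540.,-18.5])
c=goto([*a,141+g-18],25,n=3);show('over')
c,log=descend(c,25,112,8,step=3,speed=60)
for l in log[-4:]:print(l)
show('end')
E
```

```text
up 16.32 [540.5 -18.6 171.2] F [-0.3 -0.4 -0.2] M [-0.09  0.12  0.05] o 80.1 ff 0.0
down 18.85 [ 473.8 -290.6   17.9] F [ 0.1 -0.8  0.1] M [-0.11  0.14 -0.02] o 79.9 ff 0.0
[ 473.60180593 -290.36765044   17.82680534]
lift 20.18 [ 472.8 -289.7  169.1] F [ 0.1  0.1 -0.9] M [-0.08  0.18  0.02] o 54.4 ff 30.0
over 22.23 [540.  -18.2 140.7] F [ 0.3  0.2 -1.1] M [-0.1   0.14  0.  ] o 54.2 ff 30.0
(122.5, np.float64(0.8), np.float64(1.4), np.float64(0.1))
(119.5, np.float64(-0.5), np.float64(0.5), np.float64(-0.5))
(116.8, np.float64(0.9), np.float64(2.1), np.float64(1.0))
(116.4, np.float64(-3.1), np.float64(1.7), np.float64(19.3))
end 24.68 [540.5 -18.3 116.4] F [-3.3  0.7 17.9] M [0.19 0.8  0.12] o 54.8 ff 30.0
```

```bash
python3 - <<'E'
from h import *
import pickle
env.move_l([540,-18.5,116.8],[180,0,25],60)
env.set_gripper(80);c=st()['tool_pos']
env.move_l([c[0],c[1],180],[180,0,25],250);show('up')
o={}
tiles=[]
for n,a,z in [('nose',(540,-18.5),118),('drum',(496,265.3),113)]:
    env.movep([a[0]-61.5,a[1]-27.2,190],[180,0,25]);env.hold(.35)
    cm=env.camera_model('wrist');im=env.get_image('wrist');o[n]=(cm,im)
    for zz in ((z,120) if n=='nose' else (z,121)):
        t=rectify(cm,im,a,zz,40).copy()
        for r in ((11,28) if n=='nose' else (27,)):
            d,s=ringfit(t,r,6);print(n,zz,r,(np.array(a)+d).round(1),s)
        tiles.append(cv2.resize(t,(300,300),interpolation=cv2.INTER_AREA))
pickle.dump(o,open('o2.pkl','wb'));show('t')
save('t2',np.vstack([np.hstack(tiles[:2]),np.hstack(tiles[2:])]))
E
```

```text
up 26.07 [540.6 -18.6 181.1] F [-0.4  0.2 -1. ] M [-0.09  0.19 -0.  ] o 79.4 ff 0.0
nose 118 11 [539.8 -17.9] 6476.526699969461
nose 118 28 [540.1 -22.8] 2548.1178429468305
nose 120 11 [539.8 -17.8] 6480.635797499965
nose 120 28 [539.  -21.3] 2631.3634254493254
drum 113 27 [494.8 265.2] 7167.574361967005
drum 121 27 [496.6 265.3] 3383.4292348168337
t 28.36 [434.8 237.5 190. ] F [ 0.3  0.1 -0.9] M [-0.06  0.15  0.  ] o 79.9 ff 0.0
```

View pics/t2.png

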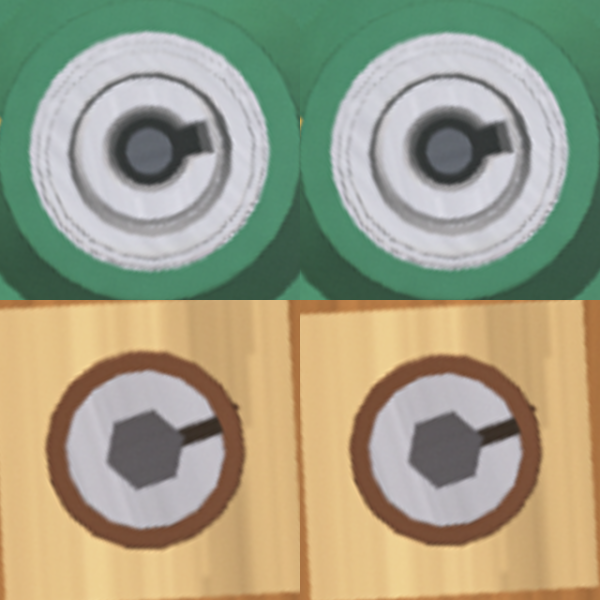

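```bash
python3 - <<'E'
from h import *
import pickle
o=pickle.load(open('o2.pkl','rb'))
def dark(n,a,z,r0,r1,lim,am):
    cm,im=o[n];t=cv2.cvtColor(rectify(cm,im,a,z,40),cv2.COLOR_RGB2GRAY)
    v,u=np.mgrid[:320,:320];x=(u+.5)/S-40;y=40-(v+.5)/S;r=np.hypot(x,y);th=np.degrees(np.arctan2(y,x))
    for lo in np.arange(r0,r1,1.):
        row=[]
        m=(r>lo)&(r<lo+1)&(abs(th-am)<50)
        h=m&(t<lim);print(n,z,lo,'n',h.sum(),'mean ang',th[h].mean().round(1) if h.any() else None,'range',np.percentile(th[h],[5,95]).round(0) if h.any() else None)
    m=(r>r0)&(r<r1)&(abs(th-am)<50)&(t<lim)
    X=np.c_[x[m],y[m]];q=X-X.mean(0);w=np.linalg.svd(q,full_matrices=False)[2][0];print('dir',np.degrees(np.arctan2(w[1],w[0])),X.mean(0))
dark('nose',(539.8,-17.9),118,11.5,16.5,150,12)
for z,a in((113,(494.8,265.2)),(117,(495.7,265.3))): dark('drum',a,z,11.5,19.,110,18)
E
```

```text
nose 118 11.5 n 145 mean ang 11.0 range [-9. 30.]
nose 118 12.5 n 146 mean ang 11.0 range [-7. 29.]
nose 118 13.5 n 143 mean ang 11.3 range [-5. 28.]
nose 118 14.5 n 140 mean ang 11.2 range [-3. 26.]
nose 118 15.5 n 140 mean ang 10.5 range [-4. 25.]
dir -78.20195864644582 [13.4947479   2.62044818]
drum 113 11.5 n 74 mean ang 19.3 range [ 9. 29.]
drum 113 12.5 n 76 mean ang 19.3 range [10. 28.]
drum 113 13.5 n 76 mean ang 19.3 range [11. 28.]
drum 113 14.5 n 75 mean ang 19.0 range [11. 27.]
drum 113 15.5 n 75 mean ang 18.8 range [11. 26.]
drum 113 16.5 n 73 mean ang 19.1 range [12. 26.]
drum 113 17.5 n 72 mean ang 19.0 range [12. 25.]
drum 113 18.5 n 77 mean ang 19.1 range [13. 25.]
dir -161.68627780419428 [14.34107143  4.96919643]
drum 117 11.5 n 74 mean ang 20.2 range [10. 30.]
drum 117 12.5 n 75 mean ang 20.0 range [11. 29.]
drum 117 13.5 n 73 mean ang 19.7 range [11. 28.]
drum 117 14.5 n 75 mean ang 19.7 range [12. 28.]
drum 117 15.5 n 72 mean ang 19.6 range [12. 27.]
drum 117 16.5 n 73 mean ang 19.7 range [13. 27.]
drum 117 17.5 n 70 mean ang 19.6 range [13. 26.]
drum 117 18.5 n 78 mean ang 19.7 range [13. 26.]
dir -161.59470636806168 [14.29257246  5.13722826]
```

```bash
python3 - <<'E'
from h import *
r=np.array([495.3,265.2])
env.movep([*r,160],[180,0,25])
c=goto([*r,79],25,speed=150);show('down')
env.set_gripper(35);c=st()['tool_pos'];show('grip');g=c[2]
env.move_l([c[0],c[1],205],[180,0,25],200);show('lift')
a=np.array([539.8,-18.1])
c=goto([*a,190],17,n=3,tol=.25);show('over');print(c)
c,log=descend(c,17,162,6,step=3,speed=50)
for l in log:print(l)
show('end');print(c,g,st()['orientation'])
E
```

```text
down 30.24 [495.4 265.2  79. ] F [ 0.3 -0.4  0.1] M [-0.07  0.1  -0.  ] o 79.8 ff 0.0
grip 30.82 [494.9 265.6  78.9] F [-0.2  3.   0.5] M [ 0.25  0.28 -0.05] o 53.7 ff 30.0
lift 31.61 [493.6 264.9 203.6] F [-0.9 -0.1 -5.5] M [-0.1   0.12  0.03] o 53.1 ff 30.0
over 33.67 [539.8 -18.3 190. ] F [-1.4  0.2 -4.9] M [-0.02  0.12 -0.03] o 54.1 ff 30.0
[539.79550164 -18.30010388 189.94017123]
(186.6, np.float64(-0.9), np.float64(1.1), np.float64(0.5))
(183.6, np.float64(0.2), np.float64(0.2), np.float64(1.6))
(180.7, np.float64(-0.2), np.float64(0.6), np.float64(0.4))
(177.7, np.float64(0.4), np.float64(-0.1), np.float64(0.4))
(174.7, np.float64(0.3), np.float64(-0.2), np.float64(1.0))
(171.7, np.float64(-0.7), np.float64(0.3), np.float64(1.0))
(168.7, np.float64(0.3), np.float64(-0.0), np.float64(0.2))
(165.7, np.float64(-1.0), np.float64(1.1), np.float64(0.1))
(162.7, np.float64(0.0), np.float64(0.4), np.float64(0.5))
(161.9, np.float64(-0.0), np.float64(1.5), np.float64(0.5))
end 36.37 [539.9 -18.3 161.9] F [ 0.2  1.2 -5.3] M [0.03 0.19 0.  ] o 53.5 ff 30.0
[539.79550164 -18.30010388 162.        ] 78.86602798858834 [-1.79996243e+02 -7.10149163e-03  1.69948395e+01]
```

```bash
python3 - <<'E'
from h import *
c=np.array([539.8,-18.3,162.])
c,log=descend(c,17,138,27,step=1.5,speed=30)
for l in log:print(l)
env.hold(.5);show('end');print(c)
cm=env.camera_model('wrist');save('fin',cv2.resize(env.get_image('wrist'),(800,600)))
save('fin_s',cv2.resize(env.get_image('scene')[80:280,170:430],(780,600),interpolation=cv2.INTER_CUBIC))
E
```

```text
(160.4, np.float64(0.1), np.float64(0.0), np.float64(0.2))
(158.9, np.float64(0.4), np.float64(0.3), np.float64(-1.0))
(157.3, np.float64(1.1), np.float64(1.1), np.float64(-0.3))
(155.9, np.float64(0.5), np.float64(1.0), np.float64(-0.7))
(154.4, np.float64(-0.4), np.float64(-0.7), np.float64(-0.9))
(152.9, np.float64(1.1), np.float64(0.5), np.float64(-0.8))
(151.8, np.float64(-0.0), np.float64(1.2), np.float64(3.9))
(150.6, np.float64(-1.1), np.float64(2.1), np.float64(8.7))
(149.0, np.float64(-1.5), np.float64(1.8), np.float64(10.4))
(147.5, np.float64(-1.3), np.float64(2.2), np.float64(10.3))
(146.2, np.float64(-1.0), np.float64(2.5), np.float64(11.4))
(144.8, np.float64(-1.6), np.float64(2.3), np.float64(12.1))
(143.8, np.float64(-2.3), np.float64(2.8), np.float64(15.9))
(143.7, np.float64(-5.1), np.float64(3.3), np.float64(25.1))
(143.7, np.float64(-7.2), np.float64(3.1), np.float64(34.1))
end 40.82 [540.1 -18.2 143.6] F [-7.4  3.7 29.4] M [0.75 1.72 0.05] o 53.4 ff 30.0
[539.8 -18.3 139.5]
```

View pics/fin_s.png

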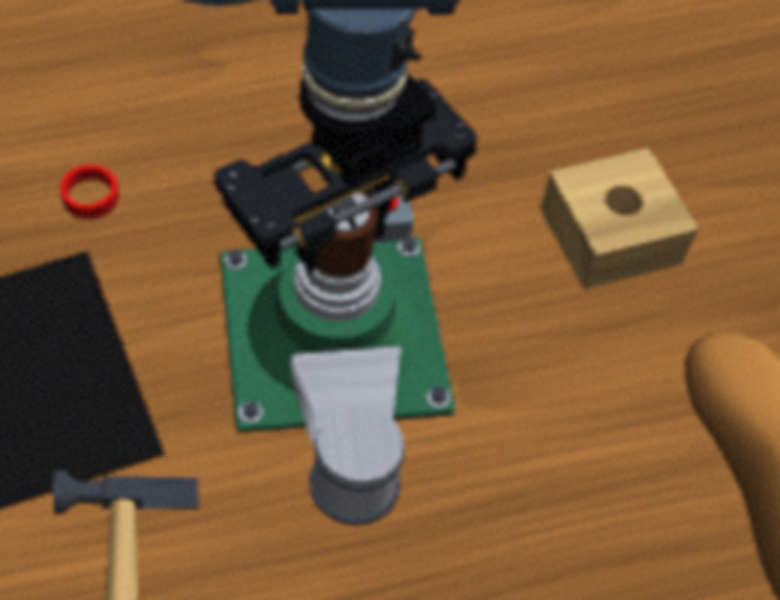

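The scene view shows the drum standing on the stacked rings, with the rack empty and the bystanders where they were. The force rose from the spring load to a hard stop at TCP z = 143.7, where the drum's home position was expected at 143.9. The wrist reads a steady 29 N of push.

```bash
python3 -c "
from h import *
show('fin');print(env.finish_job())"
```

```text
fin 40.92 [540.1 -18.2 143.7] F [-8.1  3.5 29.8] M [ 0.78  1.66 -0.01] o 53.6 ff 30.0
the job is handed in; nothing more can be done
None
```

The job is handed in at 40.9 s: the dust ring and collar are both fully home, and the keyed drum is seated on the collar and still held pressed home with about 30 N.

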